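# Eject a spent cartridge from a push-push analyser dock and lock the empty carrier again

### The job

The analyser's cartridge carrier is locked down by a push-push catch: press the carrier's pad fully down once and let go, so that it pops up with the spent cartridge still in it. Lift the cartridge out and stand it upright, fully down, in the free bay of the grey holder, leaving the carrier popped up meanwhile. Then press the empty carrier down until it catches and let go, so that it stays locked down; press firmly but gently (never above 25 N on the carrier), and leave the other cartridge and the jar where they are.

Things in the scene. Friction and masses are not known exactly. Their poses are not given: they have to be found in the camera images.
- analyser: Beige bench instrument, fixed, 180 (x) x 220 (y) x 120 mm high, origin at the centre of its underside. Its flat top (deck), 120 mm above the table, has a 28 mm wide slot along y in which the carrier slides up and down. The catch's push force is about 4 to 7 N over its whole travel, then comes a rubber buffer of about 15 N per mm: 10 to 15 N in all means fully down; above 25 N is overload.
- carrier: Pale grey cartridge carrier in the analyser's slot, same axes. Origin: centre of the top face of its ribbed press pad, 26 (x) x 34 mm (y), where to press; about 14 mm above the deck when locked, 31 mm popped up. The cartridge's pocket adjoins at -y (see pocket), then an 8 mm end cheek level with the pad. Along +x and -x the pocket has no walls, so the cartridge's wide faces are free above the deck.
- pocket (a point): Centre of the floor of the carrier's pocket, 70 mm below the pad's top and 40 mm from the pad's centre towards -y; moves with the carrier. The pocket is 28 mm (x, between the slot's sides) x 46 mm (y).
- latch (a joint): Carrier height in m: 0.018 popped up, about 0.001 locked. Push-push catch, sprung upwards and damped: it switches over only when pushed right down onto its buffer, which lies 5 to 11 mm below the locked height; how deep differs from unit to unit and can only be felt. Each full push and let-go changes the state (locked pops up, popped up locks); a push that is too short leaves it as it was.
- cartridge_centre (a point): Centre (half-way up) of the spent cartridge to be moved: a white upright block 24 (x) x 44 (y) x 70 mm (z), about 60 g, standing loose in the carrier's pocket with its top level with the pad. z up along its height; x across its thin side (the grip), parallel to the carrier's x at the start.
- free_bay (a point): Centre of the floor of the free bay of a fixed grey two-bay holder, 60 (x) x 140 (y) x 45 mm high. The bay is 28 (x) x 48 mm (y) and 40 mm deep, with a 3 mm chamfer at its mouth; this point is 5 mm above the table. z up. A cartridge fully down has its centre 35 mm above this point and stands 30 mm out of the holder. The other bay, 68 mm towards -y, is taken.
- old_cartridge_centre (a point): Centre of another cartridge of the same kind (24 x 44 x 70 mm) that stands in the holder's other bay and stays there.
- jar: Small amber jar, 40 mm across and 60 mm high, standing on the table beyond the holder (about 120 mm from it towards its +x); origin at the centre of its underside. Not to be moved.
There are look-alikes about, which are no part of the job. Leave any purple look-alike of the part that bears cartridge_centre alone. Of the things that look like the part that bears free_bay, the smallest one is meant.

How it is judged (in metres and radians):
On the way, in this order (a step that is already met when the one before it is completed fails the run):
1. the carrier has popped up with the cartridge still in its pocket (value of joint latch above 0.014 m and distance between cartridge_centre and pocket below 0.042 m), for 0.2 s.
2. the cartridge stands upright and fully down in the free bay while the carrier is still popped up (horizontal distance between cartridge_centre and free_bay below 0.006 m and z of cartridge_centre in the frame of free_bay below 0.039 m and angle between cartridge_centre's own z axis and vertical below 0.12 rad and value of joint latch above 0.014 m), for 0.2 s.
At the end, for the whole second after the job is handed in: The spent cartridge stands in the free bay: its centre within 6 mm of the bay's centre sideways, no more than 4 mm above its fully down height, tilted less than 0.12 rad; the empty carrier stays locked down by itself (latch between -0.002 and 0.005 m) (horizontal distance between cartridge_centre and free_bay below 0.006 m and z of cartridge_centre in the frame of free_bay below 0.039 m and angle between cartridge_centre's own z axis and vertical below 0.12 rad and value of joint latch between -0.002 and 0.005 m); the robot touches nothing.
It fails at once if the carrier is loaded with more than 25 N (contact force between carrier and anything else above 25 N).
It fails at once if the other cartridge is moved by more than 15 mm (distance of old_cartridge_centre from where it was at the start of the episode above 0.015 m).
It fails at once if the jar is moved by more than 20 mm (distance of jar from where it was at the start of the episode above 0.02 m).
It also fails if it takes over 64 s, if anything falls off the work surface, if the arm or the gripper's body presses on something with over 40 N, if the wrist force passes 120 N, or if a joint passes its speed limit or range.

### The arm

A 6-joint arm with a two-finger parallel gripper is mounted at the origin on the work surface. World frame = base frame: x ahead of the robot, y to its left, z up, the work surface at z = 0. Lengths are in mm, angles in rad, forces in N, time in s.
With the tool pointing down it reaches from about 350 to 775 mm from the base axis. Payload 7.3 kg.
Tool frame: the origin (TCP) lies on the centre line of the jaws, within the pads' length; the fingertips stand 22 mm ahead of it and the grasp point (between the pads) lies 3 mm ahead of it; z points along the fingers, y is the direction in which the jaws open and shut (so a half turn about z gives the same grasp; the last joint's range is limited). The gripper opens to 92 mm and grips with 3 to 60 N. Pads are 19 mm wide; open, the fingers measure 130 mm over their backs; the gripper's body (75 mm by 190 mm) begins 47 mm behind the grasp point.
Start: joints at [1.011, 0.342, 1.524, -0, 1.275, -0.146], TCP at [211.085, 480.714, 248.741] pointing down, gripper open.
Joint ranges: [-2.53, 2.53], [-0.77, 2.02], [0.04, 2.7], [-1, 4.14], [0.28, 2.66], [-3.11, 3.11]. Speed limits (rad/s): [2.57, 2.57, 3.14, 3.14, 3.14, 3.14].

### API

Orientations are given as [roll, pitch, yaw] about the fixed x, y, z axes, in that order (R = Rz(yaw) Ry(pitch) Rx(roll)).
In Python, from plant import get_obs, capture, bot, spot_in gives the robot as it stands.
- The arm moves only by the shell command python3 -m handwheel 'ROWS' [OPENING]. ROWS is JSON, a list of rows, each a list of 2 entries, a list of its own where there are three numbers: the shift along the world's x, y, z in mm, then the turn, a rotation vector about the world's x, y, z in rad. In form: [[[x, y, z], [wx, wy, wz]], ...]. A call has 1 to 12 rows; each row shifts and turns the commanded pose from where the row before left it; what a row does not reach is not made up. A row lasts 1/8 s, in which the tool goes at most 62.5 mm and 10.7 degrees, less where a joint would pass 70% of its speed; a pose out of reach is approached as far as the arm can. A call is refused whole if a number of a shift passes 62.5 or a number of a turn 0.188, either way. A call with a gripper value outside its range is refused whole. OPENING is the closure, from 0 (fully open) to 1 (shut), set as the call begins (- or left out, the last holds). The fingers move at their own pace and stop on an object; the grip force is fixed at half the most. Time passes only in rows, so rows that do not move let the fingers close. It gives the time, the measured TCP pose, the force and the opening at its end, in the units of the state.
- get_obs(): the state, without advancing time (a new reading comes with each control period).
- capture(name): name is "scene" or "top" or "wrist"; returns a dict with "img" (384x512x3 uint8, red, green, blue), "fx", "fy", "cx", "cy" (pixels), "k1" (the pictures are not rectified: a ray, as slopes to the right and down, at radius r is drawn at 1 + k1 r^2 times it, then the intrinsics apply), "cam_to_world" (4x4, takes a point from camera to world coordinates). Camera axes: x right, y up, looking along -z (the intrinsics and any distortion apply to the point x, -y, -z); pixel columns grow to the right and rows downward; lengths in mm; the calibration is good to about 2 mm. A picture is of the moment at which its call begins. There is no depth.
- bot.close_job(): hands the job in, once; it reports no verdict.
Trained networks look in the newest picture that a camera, given by its name, has taken for a name from the list of things; names that differ only in an ending like _2 or _b are one class to them, and where a whole thing is asked for, a point or a joint stands for the part that bears it (a point fixed in the world has none). Each returns a list of dicts, best first, with "score" (0 to 1); they miss things now and then, are a little off and sometimes report something else, mostly with a low value. They report only what shows in the picture. A call takes as long as a camera call. They do not tell look-alikes from the thing itself.
- spot_in(thing, camera): "xyz" ([x, y, z] in mm, in the coordinates of the camera as it stood for that picture, good to about 4 mm: the middle of the surface that is visible of it).
The state is a dict: "time": time; "joint_positions": joint angles; "dq": joint speeds; "tau": joint torques, N m; "tool_pos": TCP position; "tcp_rot": TCP orientation; "contact_force": force on the tool from outside, world axes, zero at the start; "moment": the same for the moment, N m; "grip_width": finger opening in mm.
Only numpy, scipy, OpenCV 4.12 (cv2) and the standard library are available. Lean on these libraries where they do the work, as an engineer would, in place of code of your own. Each camera call takes 0.05 s, during which the arm holds its last target. There are 200 camera calls.

## Working session

There is one attempt and no reset: what is moved stays moved. The work goes in short steps, Python scripts to look and compute and a shell command to move; the robot and the scene stay as the last step left them, time stands still between calls to the robot, and variables do not carry over. Pictures are saved under pics/ and viewed, about 8 in all and at most 12, crops included, and the job is handed in when it is done.

```bash
ls; mkdir -p pics
cat > h.py <<'E'
import numpy as np, cv2
from plant import get_obs, capture, bot, spot_in
def world(c,p): 
    return (np.array(c["cam_to_world"])@np.r_[p,1])[:3]
def ray(c,u,v):
    K=np.array([[c["fx"],0,c["cx"]],[0,c["fy"],c["cy"]],[0,0,1.]])
    xd=np.array([(u-c["cx"])/c["fx"],(v-c["cy"])/c["fy"]]); x=xd.copy()
    for _ in range(30): x=xd/(1+c["k1"]*(x@x))
    T=np.array(c["cam_to_world"]); return T[:3,3],T[:3,:3]@np.array([x[0],-x[1],-1])
def at_z(c,u,v,z):
    o,d=ray(c,u,v); return o+d*(z-o[2])/d[2]
def px(c,P):
    T=np.array(c["cam_to_world"]); p=T[:3,:3].T@(np.array(P,float)-T[:3,3]); x=np.array([p[0],-p[1]])/-p[2]
    x=x*(1+c["k1"]*(x@x)); return np.array([c["cx"]+c["fx"]*x[0],c["cy"]+c["fy"]*x[1]])
def save(c,name): cv2.imwrite("pics/"+name,c["img"][:,:,::-1])
E
python3 - <<'E'
from h import *
np.set_printoptions(precision=1,suppress=True)
for cam in ["top","scene"]:
    c=capture(cam); save(c,cam+"1.png"); print(cam,np.array(c["cam_to_world"])[:3,3],c["fx"],c["k1"])
    for t in ["analyser","carrier","cartridge_centre","free_bay","old_cartridge_centre","jar"]:
        try:
            for r in spot_in(t,cam): w=world(c,r["xyz"]); print(t,round(r["score"],2),w,px(c,w))
        except Exception as e: print(t,e)
print(get_obs())
E
cd pics; python3 -c "
import cv2,numpy as np
cv2.imwrite('both.png',cv2.resize(cv2.imread('top1.png'),(800,600)))"
```

```text
pics
top [ 380.1  -44.1 1232.7] 417.28209066040705 -0.03634854022606032
analyser 0.97 [ 497.4 -203.5  117.8] [318.7 224. ]
carrier 0.76 [ 498.2 -162.1  137.6] [304.  222.9]
cartridge_centre 0.68 [ 502.8 -200.9  130. ] [318.3 221.4]
cartridge_centre 0.66 [585.5 174.5  45. ] [183.5 196.9]
cartridge_centre 0.48 [ 529.8 -383.5   70.6] [379.9 213.8]
free_bay 0.9 [788.6 302.1  57.3] [141.8 128.8]
free_bay 0.83 [585.6 176.5  44.6] [182.8 196.8]
free_bay 0.72 [374.1 171.2  58.7] [181.7 271.2]
old_cartridge_centre 0.73 [572.7 129.1  74.9] [197.5 199.5]
jar 0.54 [698.4 114.2  60.5] [204.3 157.6]
jar 0.19 [572.2 127.2  69.3] [198.5 199.9]
scene [1320.5 -334.   632.8] 408.16768673924634 -0.04086743177767411
analyser 0.83 [ 576.7 -217.   114.2] [170.4 202.9]
carrier 0.46 [ 505.9 -165.2  136.9] [184.3 174. ]
cartridge_centre 0.55 [ 509.7 -200.1  133.1] [170.2 179.1]
free_bay 0.96 [606.8 169.   28.2] [325.5 204. ]
free_bay 0.93 [816.8 297.5  48.4] [424.3 234.5]
free_bay 0.62 [ 508.2 -161.3  129.9] [186.4 176.7]
free_bay 0.57 [401.5 169.6  48.1] [289.7 160.6]
old_cartridge_centre 0.84 [585.4 130.1  62.7] [309.1 191.7]
jar 0.55 [711.6 116.   37.9] [329.7 230. ]
{'time': 0.7, 'joint_positions': array([ 1. ,  0.3,  1.5,  0. ,  1.3, -0.1]), 'dq': array([ 0., -0.,  0., -0.,  0.,  0.]), 'tau': array([ -0. , -43.1, -24.4,   0.1,   0. ,  -0. ]), 'tool_pos': array([211.1, 480.7, 248.7]), 'tcp_rot': array([ 3.1, -0. ,  2.7]), 'contact_force': array([-0.1,  0.7, -0.7]), 'moment': array([ 0.,  0., -0.]), 'grip_width': 91.98202843756759}
```

View pics/both.png

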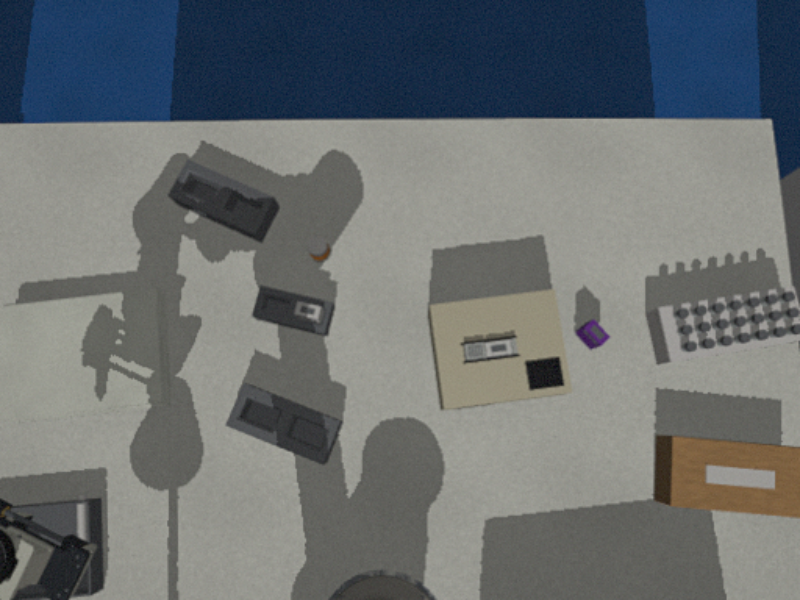

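View pics/scene1.png

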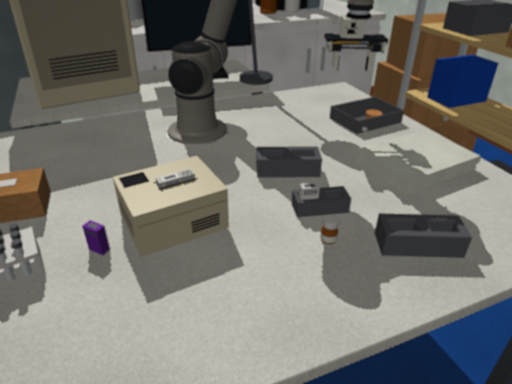

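The top picture (800 px wide) shows the analyser at (500,350). The carrier's ribbed pad is at (475,350) and the white cartridge at (500,348).

- **Cartridge look-alikes:** the purple block at (592,334) is to be left alone. The white one at (308,312) is the old cartridge in the holder.
- **Holder look-alikes:** large ones at (225,198) and (285,420). The smallest is at (293,310), with the old cartridge in it, so that is the one meant. Its free bay is the left one, at about (275,303).

I'll move above the carrier, turning the tool on the way.

```bash
python3 -m handwheel '[[[25,-55,2],[0,0,-0.084]],[[25,-55,2],[0,0,-0.084]],[[25,-55,2],[0,0,-0.084]],[[25,-55,2],[0,0,-0.084]],[[25,-55,2],[0,0,-0.084]],[[25,-55,2],[0,0,-0.084]],[[25,-55,2],[0,0,-0.084]],[[25,-55,2],[0,0,-0.084]],[[25,-55,2],[0,0,-0.084]],[[25,-55,2],[0,0,-0.084]],[[25,-55,2],[0,0,-0.084]],[[12,-38,0],[0,0,-0.084]]]' 1
python3 -m handwheel '[[[0,0,0],[0,0,0]],[[0,0,0],[0,0,0]]]'
python3 - <<'E'
from h import *
np.set_printoptions(precision=2,suppress=True)
o=get_obs(); print(o["tool_pos"],o["tcp_rot"],o["joint_positions"],o["contact_force"],o["grip_width"])
c=capture("wrist"); save(c,"w1.png"); print(np.array(c["cam_to_world"]),c["fx"])
for t in ["carrier","cartridge_centre"]:
    for r in spot_in(t,"wrist"): w=world(c,r["xyz"]); print(t,round(r["score"],2),w,px(c,w))
c=capture("top")
I=cv2.resize(c["img"][:,:,::-1],None,fx=5,fy=5,interpolation=cv2.INTER_CUBIC)
a=I[175*5:225*5,155*5:220*5]; cv2.imwrite("pics/hold.png",cv2.resize(a,(780,600),interpolation=cv2.INTER_CUBIC))
E
```

```text
time: 2.2
tool_pos: [498.9, -164.9, 270.7]
tcp_rot: [3.141, 0.0, 1.715]
contact_force: [0.5, 0.9, -1.2]
grip_width: 0.5
time: 2.45
tool_pos: [497.7, -161.7, 270.5]
tcp_rot: [-3.141, -0.001, 1.72]
contact_force: [-1.1, 0.9, 0.6]
grip_width: 0.7
[ 497.71 -161.67  270.55] [-3.14 -0.    1.72] [-0.46  0.32  1.49  0.    1.33 -0.61] [-1.09  0.94  0.59] 0.6604567628982264
[[  0.99  -0.14  -0.05 484.88]
 [  0.15   0.94   0.31 -78.29]
 [ -0.    -0.31   0.95 406.81]
 [  0.     0.     0.     1.  ]] 317.150145367764
carrier 0.79 [ 495.36 -156.31  131.88] [253.73 181.49]
cartridge_centre 0.76 [ 496.86 -187.67  134.77] [250.29 214.91]
cartridge_centre 0.74 [ 526.83 -378.46   67.39] [252.59 332.15]
```

View pics/w1.png

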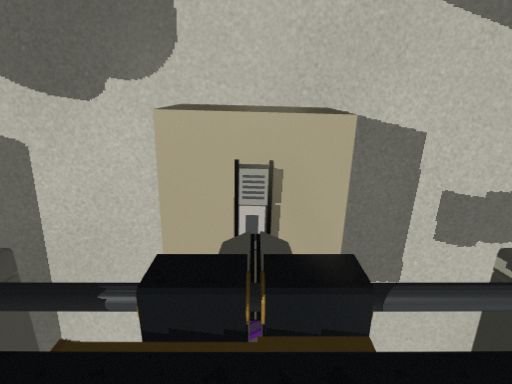

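View pics/hold.png

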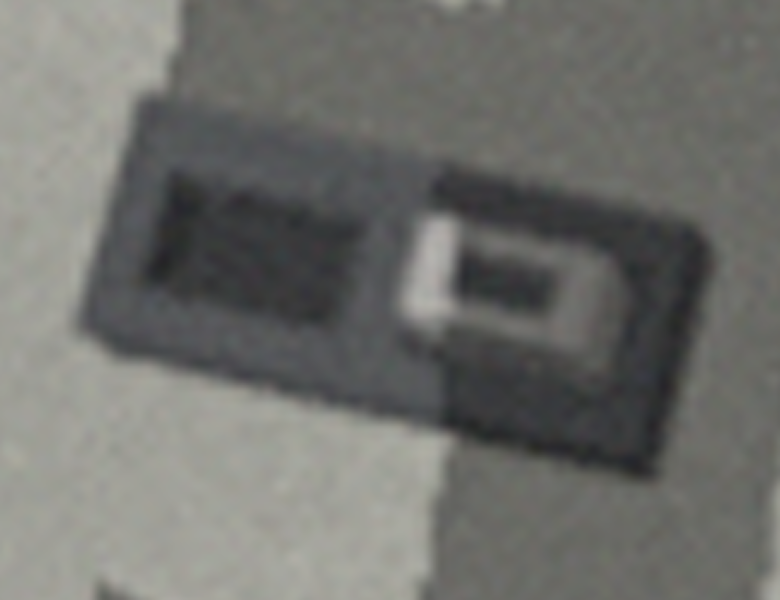

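The wrist picture shows the ribbed pad at columns 239–270, rows 166–204, with the white cartridge below it and the slot edges at columns 237 and 272. The holder crop shows the free bay on the left, with its mouth centred at crop (253,248). The old cartridge is on the right at (510,280). This matches the description.

Run:
```python
from h import *
np.set_printoptions(precision=1,suppress=True)
c=capture("wrist")
g=c["img"].mean(2)
print("row185",g[185,228:282].astype(int)); print("col246",g[155:212,244].astype(int))
P=lambda u,v,z:at_z(c,u,v,z)
for n,(a,b) in {"slotL":((237,160),(236,236)),"slotR":((272,160),(273,235))}.items():
    A,B=P(*a,120),P(*b,120); d=A-B; print(n,A,B,"yaw",np.arctan2(-d[0],d[1]))
A,B=P(160,108,120),P(352,113,120); print("anal back edge",A,B,np.linalg.norm(A-B),np.arctan2((B-A)[1],(B-A)[0]))
for q in [(240,166),(270,166),(269,204),(239,204)]: print("pad",P(*q,134))
c=capture("top"); t=lambda x,y,z:at_z(c,155+x/12,175+y/12,z)
H=[t(*q,45) for q in [(145,95),(710,245),(655,465),(85,325)]]
Bq=[t(*q,45) for q in [(170,172),(365,215),(335,325),(145,285)]]
print("holder",*H,"ctr",np.mean(H,0)); print("bay",*Bq,"ctr",np.mean(Bq,0))
for X in (H,Bq): 
    d=X[0]+X[3]-X[1]-X[2]; e=X[0]+X[1]-X[2]-X[3]; print("len",np.linalg.norm(d)/2,np.linalg.norm(e)/2,"yaw",np.arctan2(-d[0],d[1]),np.arctan2(e[1],e[0]))
```

```text
row185 [145 144 144 144 144 113  48  16  15  24  86 129 136 136 137 138 137 137
 137 136 138 137 136 137 136 136 138 137 139 138 136 135 137 138 138 137
 138 136 137  95  41  38  39  45  74  92  90  89  90  90  92  90  91  93]
col246 [145 145 142 145 145 143 145 142 145  92  69  67  56  81 134 137 138 139
 138 136  90  77  89 132 138 112  76  73 117 136 137  72  71 100 134 138
  84  72  89 133 136  97  72  73 133 137 138 136 138 119  92 163 167 169
 169 168 167]
slotL [ 477.9 -141.4  120. ] [ 487.2 -218.   120. ] yaw 0.12054756241292319
slotR [ 509.8 -136.5  120. ] [ 523.5 -211.4  120. ] yaw 0.1807588893938022
anal back edge [ 404.9 -105.5  120. ] [572.5 -84.3 120. ] 168.924022286606 0.1257310684283046
pad [ 481.6 -143.2  134. ]
pad [ 507.7 -139.2  134. ]
pad [ 512.7 -174.6  134. ]
pad [ 485.5 -178.7  134. ]
holder [626.9 223.6  45. ] [589.3  85.6  45. ] [535.9  98.   45. ] [570.5 236.1  45. ] ctr [580.6 160.8  45. ]
bay [607.9 216.8  45. ] [597.  169.1  45. ] [570.2 175.6  45. ] [580.2 221.9  45. ] ctr [588.8 195.9  45. ]
len 142.70343587094283 56.30140820521241 yaw -0.25580367282505717 -0.222736191472399
len 48.09726818107612 27.895356316091267 yaw -0.21799706493897966 -0.20919273911785874
```

Pad centre ≈ (497,−159), yaw ≈ 0.14. Bay ≈ (589,196), yaw ≈ −0.22, and its measured size of 48 × 28 mm is right. Now descend to just above the pad.

```bash
python3 -m handwheel '[[[0,1,-40],[0,0,0]],[[0,1,-40],[0,0,0]],[[0,0,-22],[0,0,0]],[[0,0,-6],[0,0,0]],[[0,0,0],[0,0,0]]]'
python3 -m handwheel '[[[0,0,-2],[0,0,0]],[[0,0,-2],[0,0,0]],[[0,0,-2],[0,0,0]],[[0,0,0],[0,0,0]]]'
```

```text
time: 3.38
tool_pos: [498.3, -160.2, 163.2]
tcp_rot: [3.141, 0.0, 1.72]
contact_force: [0.9, -0.2, -0.3]
grip_width: 0.3
time: 3.88
tool_pos: [498.0, -160.3, 156.7]
tcp_rot: [-3.142, -0.0, 1.72]
contact_force: [-0.3, -0.2, 0.4]
grip_width: 0.6
```

```bash
python3 -m handwheel '[[[0,0,-1],[0,0,0]],[[0,0,-1],[0,0,0]],[[0,0,-1],[0,0,0]],[[0,0,-1],[0,0,0]],[[0,0,0],[0,0,0]]]'
python3 -m handwheel '[[[0,0,-1],[0,0,0]],[[0,0,0],[0,0,0]]]'
```

```text
time: 4.5
tool_pos: [498.2, -160.3, 152.8]
tcp_rot: [3.141, 0.0, 1.72]
contact_force: [-0.9, -0.6, 3.0]
grip_width: 0.3
time: 4.75
tool_pos: [498.2, -160.3, 151.7]
tcp_rot: [3.141, 0.0, 1.72]
contact_force: [-1.3, 1.3, 3.2]
grip_width: 0.4
```

```bash
python3 -m handwheel '[[[0,0,-0.5],[0,0,0]],[[0,0,-0.5],[0,0,0]],[[0,0,0],[0,0,0]]]'|egrep 'pos|force'
python3 -m handwheel '[[[0,0,-0.5],[0,0,0]],[[0,0,0],[0,0,0]]]'|egrep 'pos|force'
```

```text
tool_pos: [498.2, -160.3, 150.8]
contact_force: [-0.3, -0.3, 3.4]
tool_pos: [498.2, -160.3, 150.3]
contact_force: [-0.2, -0.9, 4.8]
```

```bash
python3 -m handwheel '[[[0,0,-0.5],[0,0,0]],[[0,0,0],[0,0,0]]]'|egrep 'pos|force'
```

```text
tool_pos: [498.2, -160.3, 149.8]
contact_force: [1.1, -0.8, 3.8]
```

```bash
python3 -m handwheel '[[[0,0,-0.5],[0,0,0]],[[0,0,0],[0,0,0]]]'|egrep 'pos|force'
```

```text
tool_pos: [498.2, -160.3, 149.2]
contact_force: [-0.5, -0.6, 4.6]
```

```bash
python3 -m handwheel '[[[0,0,-0.5],[0,0,0]],[[0,0,-0.5],[0,0,0]],[[0,0,0],[0,0,0]]]'|egrep 'pos|force'
```

```text
tool_pos: [498.1, -160.3, 148.3]
contact_force: [-0.6, -1.0, 4.9]
```

```bash
python3 -m handwheel '[[[0,0,-0.5],[0,0,0]],[[0,0,0],[0,0,0]]]'|egrep 'pos|force'
```

```text
tool_pos: [498.2, -160.3, 147.8]
contact_force: [0.5, -0.6, 5.2]
```

```bash
python3 -m handwheel '[[[0,0,-0.5],[0,0,0]],[[0,0,-0.3],[0,0,0]],[[0,0,0],[0,0,0]]]'|egrep 'pos|force'
```

```text
tool_pos: [498.2, -160.3, 147.0]
contact_force: [0.3, -0.3, 5.0]
```

```bash
python3 -m handwheel '[[[0,0,-0.5],[0,0,0]],[[0,0,-0.3],[0,0,0]],[[0,0,0],[0,0,0]]]'|egrep 'pos|force'
```

```text
tool_pos: [498.2, -160.3, 146.3]
contact_force: [0.4, 0.2, 5.3]
```

```bash
python3 -m handwheel '[[[0,0,-0.5],[0,0,0]],[[0,0,-0.3],[0,0,0]],[[0,0,0],[0,0,0]]]'|egrep 'pos|force'
```

```text
tool_pos: [498.2, -160.3, 145.4]
contact_force: [-0.3, -0.6, 5.2]
```

```bash
python3 -m handwheel '[[[0,0,-0.5],[0,0,0]],[[0,0,-0.3],[0,0,0]],[[0,0,0],[0,0,0]]]'|egrep 'pos|force'
```

```text
tool_pos: [498.2, -160.3, 144.7]
contact_force: [-0.2, 0.3, 5.4]
```

```bash
python3 -m handwheel '[[[0,0,-0.4],[0,0,0]],[[0,0,-0.3],[0,0,0]],[[0,0,0],[0,0,0]]]'|egrep 'time|pos|force'
```

```text
time: 8.38
tool_pos: [498.2, -160.3, 144.2]
contact_force: [-1.0, -0.3, 7.3]
```

```bash
python3 -m handwheel '[[[0,0,-0.4],[0,0,0]],[[0,0,0],[0,0,0]]]'|egrep 'time|pos|force'
```

```text
time: 8.62
tool_pos: [498.2, -160.4, 144.0]
contact_force: [-1.4, 0.6, 9.1]
```

```bash
python3 -m handwheel '[[[0,0,-0.5],[0,0,0]],[[0,0,0],[0,0,0]]]'|egrep 'time|pos|force'
```

```text
time: 8.88
tool_pos: [498.2, -160.4, 143.7]
contact_force: [-2.8, 0.5, 10.4]
```

```bash
python3 -m handwheel '[[[0,0,-0.6],[0,0,0]],[[0,0,0],[0,0,0]],[[0,0,0],[0,0,0]]]'|egrep 'time|pos|force'
```

```text
time: 9.25
tool_pos: [498.2, -160.3, 143.4]
contact_force: [-2.4, -0.2, 13.1]
```

```bash
python3 -m handwheel '[[[0,0,4],[0,0,0]],[[0,0,6],[0,0,0]],[[0,0,8],[0,0,0]],[[0,0,12],[0,0,0]],[[0,0,20],[0,0,0]],[[0,0,30],[0,0,0]],[[0,0,30],[0,0,0]],[[0,0,0],[0,0,0]]]'|egrep 'time|pos|force'
python3 -m handwheel '[[[0,-14,0],[0,0,0]],[[0,0,0],[0,0,0]],[[0,0,0],[0,0,0]],[[0,0,0],[0,0,0]]]' 0.3
python3 - <<'E'
from h import *
np.set_printoptions(precision=1,suppress=True)
c=capture("wrist"); save(c,"w2.png")
for t in ["carrier","cartridge_centre"]:
    for r in spot_in(t,"wrist"): w=world(c,r["xyz"]); print(t,round(r["score"],2),w,px(c,w))
np.save("c2.npy",c,allow_pickle=True)
E
```

```text
time: 10.25
tool_pos: [498.9, -160.6, 254.9]
contact_force: [0.4, 0.2, -0.3]
time: 10.75
tool_pos: [497.9, -174.2, 251.9]
tcp_rot: [-3.141, -0.001, 1.72]
contact_force: [-0.5, -0.0, 0.0]
grip_width: 35.9
carrier 0.65 [ 492.5 -157.5  150. ] [251.7 180.1]
cartridge_centre 0.88 [ 497.7 -196.5  151.4] [251.1 227.1]
cartridge_centre 0.86 [ 530.  -380.5   62.7] [256.2 333.7]
```

View pics/w2.png

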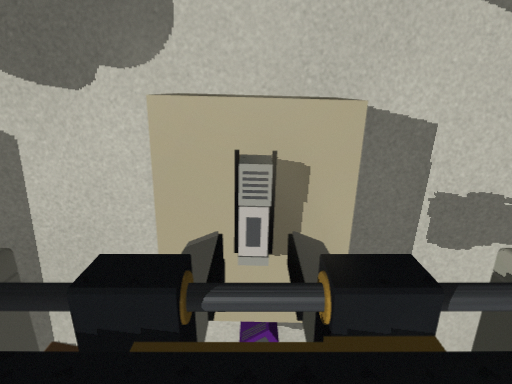

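The carrier has popped up, with the cartridge still in it. The cartridge's top spans columns 239–269 and rows 206–255.

Run:
```python
from h import *
np.set_printoptions(precision=1,suppress=True)
c=np.load("c2.npy",allow_pickle=True).item()
Q=[at_z(c,u,v,151) for u,v in [(239.5,206),(270,206),(269,255),(239,255)]]
print(*Q,np.mean(Q,0),np.linalg.norm(Q[0]-Q[1]),np.linalg.norm(Q[0]-Q[3]))
d=Q[0]+Q[1]-Q[2]-Q[3];print(np.arctan2(-d[0],d[1]),"pad",at_z(c,256,184,151))
g=c["img"].mean(2).astype(int); print(g[240,232:280]); print(g[200:262,243])
print("an",[at_z(c,*q,120) for q in [(149,95),(364,101),(357,240),(156,240)]])
print(get_obs()["grip_width"])
```

```text
[ 485.9 -179.9  151. ] [ 509.9 -176.3  151. ] [ 516.3 -219.7  151. ] [ 491.3 -223.4  151. ] [ 500.9 -199.8  151. ] 24.31126583996123 43.9010536659509
0.1345307257591143 pad [ 496.2 -159.9  151. ]
[149 130  71  14  12  22 107 162 173 173 172 173 173 148  97  75  74  73
  76  74  72  73  71  72  74  75  74  73 138 172 171 173 172 172 172 127
  50  16   7   9  28  69  85  86  86  85  86  83]
[139 141 142 140 144 113 105 167 172 172 170 172 174 172 173 173 174 172
 172 172 172 172 171 173 173 171 172 173 173 173 172 173 173 172 173 172
 174 171 172 173 173 172 173 173 174 172 172 173 172 173 174 173 172 171
 171 173  78 136 140 142 140 141]
an [array([ 400.7, -107.5,  120. ]), array([574. , -86.2, 120. ]), array([ 599.1, -208.8,  120. ]), array([ 413.3, -236.8,  120. ])]
47.81142081570457
```

```bash
python3 -m handwheel '[[[3,-26,-30],[0,0,-0.01]],[[0,0,-40],[0,0,0]],[[0,0,-26],[0,0,0]],[[0,0,-8],[0,0,0]],[[0,0,0],[0,0,0]],[[0,0,0],[0,0,0]]]'
python3 -m handwheel '[[[0,0,0],[0,0,0]],[[0,0,0],[0,0,0]],[[0,0,0],[0,0,0]],[[0,0,0],[0,0,0]],[[0,0,0],[0,0,0]]]' 1
python3 -m handwheel '[[[0,0,3],[0,0,0]],[[0,0,8],[0,0,0]],[[0,0,15],[0,0,0]],[[0,0,20],[0,0,0]]]'
```

```text
time: 11.65
tool_pos: [501.8, -200.6, 149.6]
tcp_rot: [3.14, 0.002, 1.71]
contact_force: [-0.5, -0.4, 1.4]
grip_width: 64.3
time: 12.28
tool_pos: [501.1, -200.3, 148.3]
tcp_rot: [-3.142, -0.0, 1.71]
contact_force: [-1.1, 0.5, 0.3]
grip_width: 23.9
time: 12.78
tool_pos: [501.1, -200.3, 195.5]
tcp_rot: [3.141, 0.0, 1.71]
contact_force: [0.6, -0.6, -1.1]
grip_width: 24.1
```

```bash
python3 -m handwheel '[[[0,0,30],[0,0,0]],[[2,5,25],[0,0,0]],[[8,40,0],[0,0,-0.04]],[[9,48,0],[0,0,-0.04]],[[9,48,0],[0,0,-0.04]],[[9,48,0],[0,0,-0.04]],[[9,48,0],[0,0,-0.04]],[[9,48,0],[0,0,-0.04]],[[10,30,0],[0,0,-0.04]],[[10,20,0],[0,0,-0.04]],[[8,0,0],[0,0,-0.034]],[[0,0,0],[0,0,0]]]'
python3 -m handwheel '[[[0,0,0],[0,0,0]],[[0,0,0],[0,0,0]]]'
python3 - <<'E'
from h import *
np.set_printoptions(precision=1,suppress=True)
c=capture("wrist"); save(c,"w3.png"); np.save("c3.npy",c,allow_pickle=True)
for t in ["free_bay","old_cartridge_centre","cartridge_centre"]:
    for r in spot_in(t,"wrist"): w=world(c,r["xyz"]); print(t,round(r["score"],2),w,px(c,w))
print("pred bay px",px(c,[589,196,45]))
E
```

```text
time: 14.28
tool_pos: [584.5, 133.9, 249.6]
tcp_rot: [3.141, 0.0, 1.355]
contact_force: [0.7, 0.2, -1.1]
grip_width: 23.9
time: 14.52
tool_pos: [583.9, 133.9, 249.5]
tcp_rot: [3.142, 0.0, 1.355]
contact_force: [-0.2, -0.0, -1.2]
grip_width: 23.9
free_bay 0.93 [378.4 183.3  57.6] [ 57.  168.7]
free_bay 0.77 [590.5 183.7  42.2] [251.4 123.2]
free_bay 0.61 [773.2 237.4  55.1] [428.6  25.6]
old_cartridge_centre 0.59 [576.1 144.7  75.5] [245.4 168.4]
old_cartridge_centre 0.19 [692.5 123.9  57.4] [358.  160.1]
cartridge_centre 0.68 [584.6 155.4 255.1] [247. 236.]
pred bay px [247.4 112.1]
```

View pics/w3.png

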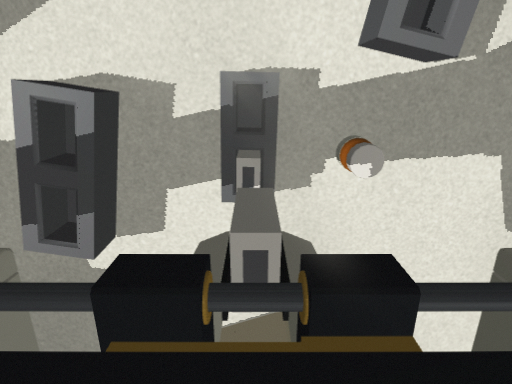

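Run:
```python
from h import *
c=np.load("c3.npy",allow_pickle=True).item()
I=c["img"][60:160,205:295,::-1]; cv2.imwrite("pics/w3c.png",cv2.convertScaleAbs(cv2.resize(I,(540,600),interpolation=cv2.INTER_CUBIC),alpha=1.7))
```

```text
(no output)
```

View pics/w3c.png

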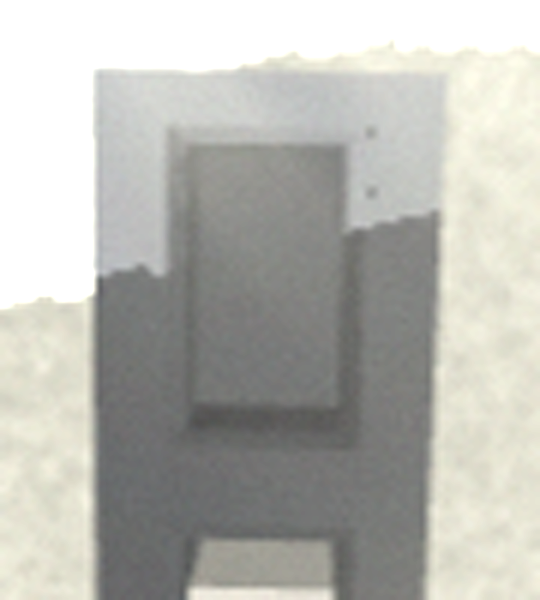

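Run:
```python
from h import *
np.set_printoptions(precision=1,suppress=True)
c=np.load("c3.npy",allow_pickle=True).item()
f=lambda x,y,z:at_z(c,205+x/6-.4,60+y/6-.4,z)
def rep(n,Q):
    d=Q[0]+Q[1]-Q[2]-Q[3]; print(n,"ctr",np.mean(Q,0),"w",np.linalg.norm(Q[0]-Q[1]),np.linalg.norm(Q[2]-Q[3]),"l",np.linalg.norm(d)/2,"yaw",np.arctan2(-d[0],d[1]))
rep("mouth",[f(*q,45) for q in [(168,126),(364,126),(358,445),(172,442)]])
rep("floor",[f(*q,5) for q in [(190,143),(347,143),(341,405),(190,405)]])
A,B=f(95,72,45),f(445,72,45); print("outer",A,B,np.linalg.norm(A-B),np.arctan2((B-A)[1],(B-A)[0]))
for z,(a,b) in {252.2:((231,233),(281,233)),182.2:((236,189),(276,189))}.items():
    A,B=at_z(c,*a,z),at_z(c,*b,z); print(z,A,B,(A+B)/2,np.linalg.norm(A-B))
y=-0.216; n=np.array([-np.sin(y),np.cos(y),0]); print("tcp+22n",get_obs()["tool_pos"]+22*n)
g=c["img"].mean(2).astype(int); print(g[215,222:290]); print(g[180:245,240]); print(g[225:245,256])
```

```text
mouth ctr [591.5 200.   45. ] w 33.13158979345509 33.033840193978016 l 53.256851466571696 yaw -0.2247083263258412
floor ctr [591.1 200.3   5. ] w 29.73080387985145 29.781472032639222 l 48.938706844881445 yaw -0.23313556117022838
outer [571.3 240.5  45. ] [628.6 227.9  45. ] 58.68690023920745 -0.21574854549376488
252.2 [577.3 157.1 252.2] [599.9 152.2 252.2] [588.6 154.6 252.2] 23.102791449729512
182.2 [575.5 156.9 182.2] [601.8 151.1 182.2] [588.7 154.  182.2] 26.898942136595306
tcp+22n [588.7 155.9 249.4]
[220 223 222 218 214 219 222 221 216 216 167  92  89  90  91  89  90  90
  88  90  90  91  88  90  90  91  89  89  90  87  90  89  89  91  91  90
  91  89  89  90  92  90  89  90  89  92  93  93  94  92  91  92  92  94
  93  97 178 215 212 211 209 211 213 209 207 208 210 209]
[135 133 137 135 135 135 135 126  94  90  90  90  91  90  90  89  91  88
  91  89  90  91  90  89  89  89  90  89  90  89  89  87  89  90  88  88
  92  89  88  90  90  90  91  90  90  89  90  89  89  90  88  90 100 130
 132 134 134 135 133 134 132 132 136 135 133]
[ 90  91  92  91  90  89  89 101 130 134 135 135 134 134 134 133 134 135
 134 132]
```

```bash
python3 -m handwheel '[[[3,30,0],[0,0,0]],[[4,30,-10],[0,0,0]],[[0,7,-40],[0,0,0]],[[0,0,-50],[0,0,0]],[[0,0,-24],[0,0,0]],[[0,0,-5],[0,0,0]],[[0,0,0],[0,0,0]],[[0,0,0],[0,0,0]]]'
python3 - <<'E'
from h import *
np.set_printoptions(precision=1,suppress=True)
c=capture("wrist"); save(c,"w4.png"); np.save("c4.npy",c,allow_pickle=True)
E
```

```text
time: 15.72
tool_pos: [592.0, 201.9, 122.0]
tcp_rot: [3.139, -0.001, 1.356]
contact_force: [0.2, 0.3, -0.3]
grip_width: 23.9
```

View pics/w4.png

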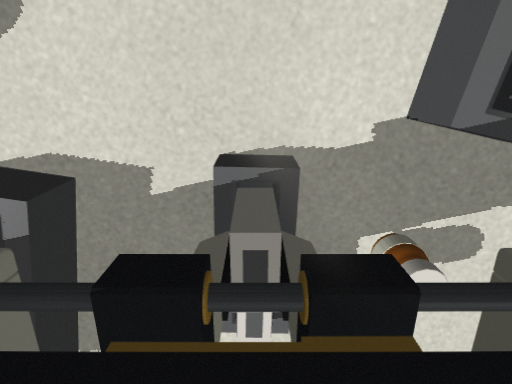

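Run:
```python
from h import *
np.set_printoptions(precision=1,suppress=True)
c=np.load("c4.npy",allow_pickle=True).item()
g=c["img"].mean(2).astype(int); print(g[180,205:310]); print(g[150:195,256])
n=np.array([.214,.977,0])
A,B=at_z(c,214.5,167.5,45),at_z(c,299,167.5,45); m=(A+B)/2; print("end",A,B,np.linalg.norm(A-B),"bay",m-36*n)
z=122-67.3
A,B=at_z(c,236.5,188.5,z),at_z(c,276,188.5,z); print("cart",(A+B)/2-22*n,np.linalg.norm(A-B), get_obs()["tool_pos"])
```

```text
[190 191 194 163 127 125 126 124 108  95  92  92  95  94  93  94  95  92
  93  93  92  93  92  93  92  92  83  68  70  79  83  79  81  68  55  58
  53  56  55  54  50  52  53  51  53  52  52  53  55  54  56  54  54  55
  56  56  56  55  58  56  56  60  61  60  60  60  62  63  61  61  63  63
  67  65  65  68  70  68  68  68  70  69  66  68  69  70  68  69  69  69
  68  69  69  67  98 119 118 114 114 117 116 120 123 123 123]
[119 122 123 123 107  65  61  61  59  57  57  56  57  55  55  54  51  82
  95  96  96  94  97  94  93  93  94  64  59  58  54  55  56  55  57  56
  55  62  81  84  79  81  81  81  82]
end [571.7 240.3  45. ] [628.6 227.8  45. ] 58.25928030269755 bay [592.4 198.9  45. ]
cart [592.4 200.8  54.7] 26.54694339426496 [591.9 201.8 121.9]
```

```bash
python3 -m handwheel '[[[0,-1,-4],[0,0,0]],[[0,0,-4],[0,0,0]],[[0,0,-3],[0,0,0]],[[0,0,-3],[0,0,0]],[[0,0,0],[0,0,0]]]'|egrep 'pos|force'
python3 -m handwheel '[[[0,0,-2],[0,0,0]],[[0,0,-2],[0,0,0]],[[0,0,0],[0,0,0]]]'|egrep 'pos|force'
```

```text
tool_pos: [590.9, 200.7, 106.0]
contact_force: [1.0, 0.5, -0.6]
tool_pos: [591.0, 200.7, 102.2]
contact_force: [0.2, 0.8, -0.9]
```

```bash
python3 -m handwheel '[[[0,0,-5],[0,0,0]],[[0,0,-5],[0,0,0]],[[0,0,-5],[0,0,0]],[[0,0,0],[0,0,0]]]'|egrep 'pos|force'
python3 -m handwheel '[[[0,0,-5],[0,0,0]],[[0,0,-4],[0,0,0]],[[0,0,-3],[0,0,0]],[[0,0,0],[0,0,0]]]'|egrep 'pos|force'
```

```text
tool_pos: [590.8, 200.7, 86.7]
contact_force: [-0.8, 0.3, -0.2]
tool_pos: [590.9, 200.6, 75.0]
contact_force: [0.0, 0.9, -0.8]
```

```bash
python3 -m handwheel '[[[0,0,-1],[0,0,0]],[[0,0,-1],[0,0,0]],[[0,0,-0.5],[0,0,0]],[[0,0,0],[0,0,0]]]'
```

```text
time: 18.27
tool_pos: [591.1, 200.7, 72.8]
tcp_rot: [3.142, 0.0, 1.356]
contact_force: [-0.3, 0.6, -0.5]
grip_width: 23.9
```

```bash
python3 -m handwheel '[[[0,0,0],[0,0,0]],[[0,0,0],[0,0,0]],[[0,0,0],[0,0,0]],[[0,0,0],[0,0,0]]]' 0.35
python3 -m handwheel '[[[0,0,5],[0,0,0]],[[0,0,25],[0,0,0]],[[0,0,50],[0,0,0]],[[0,0,50],[0,0,0]],[[-3,-30,48],[0,0,0]],[[-4,-40,0],[0,0,0]],[[0,0,0],[0,0,0]],[[0,0,0],[0,0,0]]]'
python3 - <<'E'
from h import *
c=capture("wrist"); s=capture("scene")
cv2.imwrite("pics/w5.png",np.hstack([cv2.resize(c["img"][50:230,170:350,::-1],(400,400)),cv2.resize(s["img"][140:220,140:360,::-1],None,fx=1.8,fy=5)]))
E
```

```text
time: 18.77
tool_pos: [591.1, 200.7, 72.9]
tcp_rot: [3.141, -0.0, 1.356]
contact_force: [0.1, 0.5, -0.3]
grip_width: 57.2
time: 19.77
tool_pos: [584.0, 130.9, 250.8]
tcp_rot: [-3.141, -0.0, 1.355]
contact_force: [-1.2, -0.3, -0.3]
grip_width: 59.4
```

View pics/w5.png

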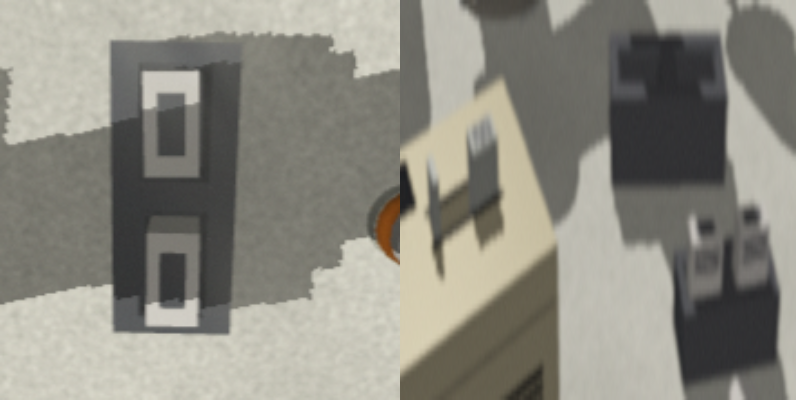

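The left crop shows both cartridges standing in the holder, the moved one in the upper bay at crop (170,123) and at the same height as the other. The right crop shows the empty carrier still popped up at (485,165). Now back to the pad.

```bash
python3 -m handwheel '[[[-12,-42,0],[0,0,0.05]],[[-12,-42,0],[0,0,0.05]],[[-12,-42,0],[0,0,0.05]],[[-12,-42,0],[0,0,0.05]],[[-12,-42,0],[0,0,0.05]],[[-12,-42,0],[0,0,0.05]],[[-14,-39,0],[0,0,0.055]],[[0,0,-30],[0,0,0]],[[0,0,-30],[0,0,0]],[[0,0,-10],[0,0,0]],[[0,0,0],[0,0,0]],[[0,0,0],[0,0,0]]]' 1
python3 -m handwheel '[[[0,0,-2],[0,0,0]],[[0,0,-2],[0,0,0]],[[0,0,-2],[0,0,0]],[[0,0,-2],[0,0,0]],[[0,0,0],[0,0,0]]]'
```

```text
time: 21.38
tool_pos: [498.9, -160.2, 181.9]
tcp_rot: [3.14, 0.001, 1.711]
contact_force: [-0.2, 0.2, -1.0]
grip_width: 0.7
time: 22.0
tool_pos: [498.1, -160.3, 173.1]
tcp_rot: [3.141, 0.0, 1.711]
contact_force: [-1.4, 0.6, 4.2]
grip_width: 0.8
```

```bash
python3 -m handwheel '[[[0,0,-1],[0,0,0]],[[0,0,-1],[0,0,0]],[[0,0,-1],[0,0,0]],[[0,0,-1],[0,0,0]],[[0,0,-1],[0,0,0]],[[0,0,-1],[0,0,0]]]'|egrep 'pos|force'
python3 -m handwheel '[[[0,0,-1],[0,0,0]],[[0,0,-1],[0,0,0]],[[0,0,-1],[0,0,0]],[[0,0,-1],[0,0,0]],[[0,0,-1],[0,0,0]],[[0,0,-1],[0,0,0]],[[0,0,-1],[0,0,0]]]'|egrep 'pos|force'
```

```text
tool_pos: [498.1, -160.3, 166.8]
contact_force: [-2.0, -0.5, 5.7]
tool_pos: [498.1, -160.3, 159.8]
contact_force: [-2.3, 0.4, 5.1]
```

```bash
python3 -m handwheel '[[[0,0,-1],[0,0,0]],[[0,0,-1],[0,0,0]],[[0,0,-1],[0,0,0]],[[0,0,-1],[0,0,0]],[[0,0,-1],[0,0,0]],[[0,0,-1],[0,0,0]],[[0,0,-1],[0,0,0]],[[0,0,-1],[0,0,0]],[[0,0,-1],[0,0,0]],[[0,0,-1],[0,0,0]],[[0,0,-1],[0,0,0]]]'|egrep 'time|pos|force'
```

```text
time: 25.0
tool_pos: [498.1, -160.3, 148.9]
contact_force: [-1.5, 0.3, 5.8]
```

```bash
python3 -m handwheel '[[[0,0,-1],[0,0,0]],[[0,0,-1],[0,0,0]],[[0,0,-1],[0,0,0]],[[0,0,-1],[0,0,0]],[[0,0,-0.5],[0,0,0]],[[0,0,0],[0,0,0]]]'|egrep 'time|pos|force'
```

```text
time: 25.75
tool_pos: [498.1, -160.3, 144.5]
contact_force: [-2.9, 0.6, 6.5]
```

```bash
python3 -m handwheel '[[[0,0,-0.5],[0,0,0]],[[0,0,0],[0,0,0]]]'|egrep 'time|pos|force'
```

```text
time: 26.0
tool_pos: [498.1, -160.3, 144.2]
contact_force: [-2.5, 1.1, 7.4]
```

```bash
python3 -m handwheel '[[[0,0,-0.5],[0,0,0]],[[0,0,-0.4],[0,0,0]],[[0,0,0],[0,0,0]]]'|egrep 'time|pos|force'
```

```text
time: 26.38
tool_pos: [498.1, -160.3, 143.6]
contact_force: [-3.6, 2.1, 11.9]
```

```bash
python3 -m handwheel '[[[0,0,-0.4],[0,0,0]],[[0,0,0],[0,0,0]],[[0,0,0],[0,0,0]]]'|egrep 'time|pos|force'
```

```text
time: 26.75
tool_pos: [498.1, -160.3, 143.4]
contact_force: [-4.9, 0.8, 12.4]
```

Same depth and force as the first press, which switched the catch. Let go and check.

```bash
python3 -m handwheel '[[[0,0,4],[0,0,0]],[[0,0,6],[0,0,0]],[[0,0,8],[0,0,0]],[[0,0,12],[0,0,0]],[[0,0,20],[0,0,0]],[[0,0,30],[0,0,0]],[[0,-7,30],[0,0,0]],[[0,-7,0],[0,0,0]],[[0,0,0],[0,0,0]],[[0,0,0],[0,0,0]],[[0,0,0],[0,0,0]]]'
python3 - <<'E'
from h import *
np.set_printoptions(precision=1,suppress=True)
c=capture("wrist"); s=capture("scene")
for r in spot_in("carrier","wrist"): w=world(c,r["xyz"]); print(round(r["score"],2),w,px(c,w))
cv2.imwrite("pics/w6.png",np.hstack([cv2.resize(c["img"][130:280,180:330,::-1],(400,400)),cv2.resize(s["img"][140:220,140:360,::-1],None,fx=1.8,fy=5)]))
E
```

```text
time: 28.12
tool_pos: [497.8, -174.0, 251.7]
tcp_rot: [-3.14, -0.001, 1.711]
contact_force: [0.7, -0.5, -0.0]
grip_width: 0.2
0.63 [ 495.  -168.5  133.6] [253.2 188.1]
```

View pics/w6.png

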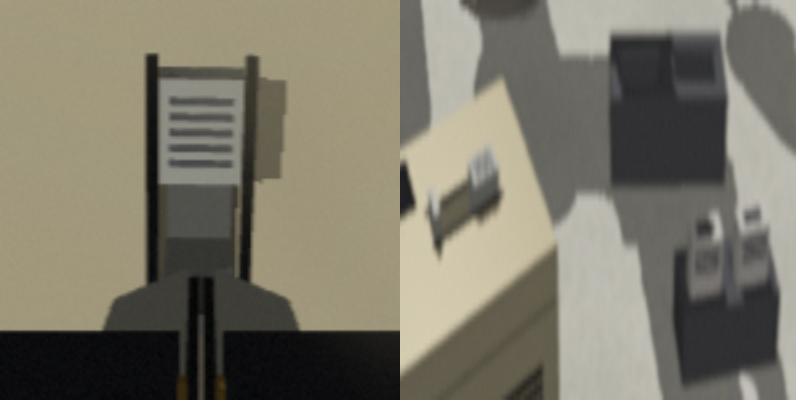

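The carrier is locked down: the pad is at crop (200,130), z ≈ 134 mm, with a short shadow, and the pocket is empty. Both cartridges stand in the holder at right crop (705,255) and (755,245). The robot is clear, so I'm handing in.

```bash
python3 -c "
from plant import bot; print(bot.close_job())"
```

```text
the job is handed in; nothing more can be done
None
```

The job is finished and handed in, at about 28 s of the 64 s allowed. The hand-in itself reports no verdict.

- **First press:** the buffer was felt about 11 mm below the locked height. The reading peaked at 13.1 N, and the carrier popped up with the cartridge still in it.
- **Transfer:** I lifted the cartridge out (24 mm grip) and lowered it into the free bay of the smallest holder. No contact force showed on the way in. I let go within about 1 mm of fully down.
- **Second press:** I pressed the empty carrier to the same depth, with a reading of 12.4 N, and let go.

**Last checks:** the pad sits at about 134 mm (14 mm above the deck), so the carrier is locked and empty. Both cartridges stand upright in the holder at equal height. The gripper is about 95 mm above the pad with near-zero force. The jar was not re-measured at the end, but nothing came near it.

**Disagreement:** the top and wrist cameras differed by about 4 mm on the bay's position. I used the wrist camera, and the cartridge went in without force. I did not measure its sideways position in the bay afterwards; the bay's walls leave it about 2 mm of play each way.

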